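Clock the adjustable shim against the sprung bar

TASK

On the clocking jig, turn the flat-edged adjustable shim with a fingertip pressed lightly on its top plate, whose height you must feel for, until its flat lies flush against the sprung alignment bar and the bar is fully home. Then swing the hold-down arm over the shim as far as it goes, and let go. Never press on the shim harder than about 20 N, keep it flat on its platen, and leave the other things on the bench alone.

Things in the scene. Friction and masses are not known exactly. Their poses are not given: they have to be found in the camera images.
- jig: Clocking jig, bolted down: dark steel base plate with a platen, bar and hold-down on it. Origin at table height on the platen's axis; z up, +x from that axis to the alignment bar, +y to the hold-down's pivot post. In its frame (mm) the base spans x -85..140, y -85..115, top z 16; grey guide block of the bar x 77..107, y +-38, top z 46.
- platen_top (a point): Centre of the platen's upper face, z 30 mm in the jig's frame: round table, radius 40.5 mm, turning freely (drag 0.02 N m), centre pin radius 11.5 mm, top z 41. The shim turns with it. A closed fingertip pressed on the top plate with 8 to 12 N, 30 mm from the centre, carries it round; slips once the flat locks. Land at under 10 mm/s, stop at 4 to 5 N, trim height; arcs of 90 degrees with lifts.
- disc: Adjustable shim: bright flat-edged disc, radius 52, 8 thick (mm), 0.2 to 0.3 kg with its top plate, one straight edge (flat, 61 long, 42 from centre), centre hole over the platen's pin with 0.6 play. Its underside lies at z 30 in the jig's frame. Origin: centre of underside; +x points out through the flat, z up. Aligned when its +x is the jig's +x; starts 70 to 180 degrees off, either way.
- disc_flat (a point): Middle of the flat's upper edge, 8 mm above the disc's underside. On the disc sits its threaded steel top plate (radius 48 mm, same flat, hole radius 14.5), screwed to an unreported height that differs each time: its rigid upper face lies 13 to 19 mm above the disc's underside and must be found by touch. Too wide to grip across. It turns with the disc and does not sink when pressed.
- bar (a joint): Sprung alignment bar: brass, 50 mm long along the jig's y, 12 wide, z 26..36 in its frame, polished and oiled face, sliding along the jig's x; springs push it towards the platen with 5 to 6.5 N. Value in m: 0 = home, flush on the flat; about 0.010 = riding on the round rim. It moves home by itself as the flat comes square, and squares the disc over the last few degrees.
- bar_face (a point): Middle of the bar's face that touches the disc, z 31 mm in the jig's frame, 42 mm from the platen's axis when the bar is home.
- dog (a joint): Hold-down arm: flat steel, 16 mm wide, z 54..62 mm in the jig's frame, reaching 56 mm from its pivot post at x 0, y 82. Value in rad: 0 to 0.25 at the start, parked towards the jig's -x; turns counter-clockwise seen from above to its stop at 1.571, where it points to -y with its end over the shim, 5 mm or more clear. Friction 0.06 N m (1.5 N at the pin); stays where left.
- dog_pin (a point): Top centre of the hold-down's upright steel pin: 12 mm in diameter, 45 mm from the arm's pivot axis, standing from z 62 to 84 mm in the jig's frame. Push it sideways with a closed fingertip above the arm, or pinch it.
- grind_disc: Bystander: black grinding disc, radius 55 mm, 6 mm thick, lying by the jig.
- wrench: Bystander: steel wrench, 180 mm long, lying by the jig.
- washer: Bystander: steel washer, radius 16 mm, 4 mm thick, lying on the jig's base behind the bar.
- hammer: Bystander: hammer, 260 mm long.
- brush: Bystander: brush with a wooden handle, 200 mm long.
- oil_can: Bystander: upright dark can, radius 30 mm, 120 mm high.
- grinder: Bystander: angle grinder, about 270 mm long, 65 mm high.
There are look-alikes about, which are no part of the job. What is shaped like the disc but brown, orange or pink is not meant.

How it is judged:
By the outcome, as a careful person would: the job done as asked, in the order asked, and still so for the second after the job is handed in, with the robot touching nothing.
It also fails if it takes over 67 s, if anything falls off the work surface, if the arm or the gripper's body presses on something with over 40 N, if the wrist force passes 120 N, or if a joint passes its speed limit or range.

ROBOT

A 7-joint arm with a two-finger parallel gripper is mounted at the origin on the work surface. World frame = base frame: x ahead of the robot, y to its left, z up, the work surface at z = 0. Lengths are in m, angles in rad, forces in N, time in s.
With the tool pointing down it reaches from about 0.35 to 0.9 m from the base axis. Payload 7.2 kg.
Tool frame: the origin (TCP) lies between the finger pads; the fingertips stand 25 mm ahead of it and the grasp point (between the pads) lies 6 mm ahead of it (env.nose_length is the distance from the TCP to the fingertips, in m); z points along the fingers, y is the line along which they close (so a half turn about z gives the same grasp; the last joint's range is limited). The gripper opens to 85 mm and grips with 20 to 120 N. Pads are 22 mm wide; open, the fingers measure 114 mm over their backs; the gripper's body (76 mm by 85 mm) begins 54 mm behind the grasp point. The pads swing forward as they close: fully open they stand 13 mm farther back than shut.
Start: joints at [1.125, 0.411, -0.013, 1.596, 0.006, 1.134, -0.082], TCP at [0.231, -0.581, 0.256] pointing down, gripper open.
Joint ranges: [-2.95, 2.95], [-0.29, 1.99], [-1.47, 1.44], [0.14, 2.54], [-1.03, 4.17], [0.13, 1.85], [-2.86, 2.86]. Speed limits (rad/s): [2.39, 2.39, 3.01, 3.01, 3.14, 3.14, 3.14].

INTERFACE

Orientations are given as [roll, pitch, yaw] about the fixed x, y, z axes, in that order (R = Rz(yaw) Ry(pitch) Rx(roll)).
In Python, from plant import env gives the robot as it stands. The module is installed in compiled form; this text tells all that it offers.
- The arm moves only by the tool send_rows, never from a script. Its argument "increments" is a list of rows, each an object of numbers: "tx", "ty", "tz": the shift along the tool's x, y, z in m; "rx", "ry", "rz": the turn, a rotation vector about the tool's x, y, z in rad; "grip": the finger opening in m, from 0 to 0.0854. A call has 1 to 5 rows; each row shifts and turns the commanded pose from where the row before left it, along the tool's axes as they then stand; what a row does not reach is not made up. A row lasts 1/12 s, in which the tool goes at most 41.7 mm and 7.16 degrees, less where a joint would pass 70% of its speed; a pose out of reach is approached as far as the arm can. A call is refused whole if a number of a shift passes 0.0417 or a number of a turn 0.125, either way. A call with a gripper value outside its range is refused whole. The fingers move at their own pace and stop on an object; "force" is the grip in N (left out, the last holds). Time passes only in rows, so rows that do not move let the fingers close. It gives the time, the measured TCP pose, the force, the opening and the grip force at its end, in the units of the state.
- env.get_state(): the state, without advancing time (a new reading comes with each control period).
- env.snapshot(name): name is "side" or "top" or "wrist"; returns a dict with "img" (384x512x3 uint8, red, green, blue), "camera_matrix" (3x3 intrinsics, pixels), "R" (3x3) and "t" (3): a world point X has camera coordinates R X + t. Camera axes: x right, y down, z forward; pixel columns grow to the right and rows downward; lengths in m; the calibration is good to about 2 mm. A picture is of the moment at which its call begins. There is no depth.
- env.job_done(): hands the job in; it is judged then, once.
The state is a dict: "clock": time; "joint_pos": joint angles; "joint_vel": joint speeds; "effort": joint torques, N m; "eef_pos": TCP position; "ee_rot": TCP orientation; "force": force on the tool from outside, world axes, zero at the start; "ft_torque": the same for the moment, N m; "finger_gap": finger opening in m; "grasp_force": force on a finger pad.
Only numpy, scipy, OpenCV 4.12 (cv2) and the standard library are available. Lean on these libraries where they do the work, as an engineer would, in place of code of your own. Each camera call takes 0.05 s, during which the arm holds its last target. There are 200 camera calls.

## Working session

There is one attempt and no reset: what is moved stays moved. The work goes in short steps, Python scripts to look and compute and a tool call to move; the robot and the scene stay as the last step left them, time stands still between calls to the robot, and variables do not carry over. Pictures are saved under pics/ and viewed, at most 10 in all, crops included, and the job is handed in when it is done.

Besides the shell and the picture viewer there is one more tool, called by a JSON object that holds its "op" and its "data", one argument or row to a line. send_rows: Moves the arm, as the interface text tells. Its arguments: {"type":"object","properties":{"increments":{"type":"array","items":{"type":"object","properties":{"tx":{"type":"number"},"ty":{"type":"number"},"tz":{"type":"number"},"rx":{"type":"number"},"ry":{"type":"number"},"rz":{"type":"number"},"grip":{"type":"number"}}}},"force":{"type":"number"}},"required":["increments"]}

```bash
mkdir -p pics; cat > h.py <<'E'
import numpy as np,cv2
from plant import env
def snap(n):
    s=env.snapshot(n); return s['img'],np.array(s['camera_matrix']),np.array(s['R']),np.array(s['t'])
def cast(u,v,K,R,t,z):
    d=R.T@np.linalg.solve(K,[u,v,1.]); c=-R.T@t
    return c+d*(z-c[2])/d[2]
def proj(X,K,R,t):
    p=K@(R@np.array(X)+t); return p[:2]/p[2]
def save(n,i): cv2.imwrite('pics/'+n,cv2.cvtColor(i,cv2.COLOR_RGB2BGR))
E
python3 - <<'E'
from h import *
a=snap('top');b=snap('side')
np.savez('c0.npz',ti=a[0],tK=a[1],tR=a[2],tt=a[3],si=b[0],sK=b[1],sR=b[2],st=b[3])
save('top0.png',a[0]);save('side0.png',b[0])
print(env.get_state()); print(a[1:],b[1:],env.nose_length)
E
```

```text
{'clock': 0.1, 'joint_pos': array([ 1.12483725,  0.41181304, -0.01271003,  1.59697709,  0.00561606,
        1.13432603, -0.08217662]), 'joint_vel': array([-2.13030040e-04, -2.97650596e-03,  1.10107442e-03, -3.94202976e-03,
       -7.55860883e-05,  5.60623170e-04, -2.66807409e-04]), 'effort': array([ 3.15650970e-03, -6.01827979e+01,  6.84568025e-01, -3.00086439e+01,
        1.39982149e-02,  6.45359352e-03, -1.15240613e-05]), 'eef_pos': array([ 0.23032702, -0.58055254,  0.2555346 ]), 'ee_rot': array([-3.14010975e+00,  1.20792454e-04,  3.77811819e-01]), 'force': array([-0.46247119, -0.85980059, -0.01954592]), 'ft_torque': array([ 0.02178688,  0.01906568, -0.03309055]), 'grasp_force': 0.0, 'finger_gap': 0.0853835332066313}
(array([[374.16962747,   0.        , 254.71922605],
       [  0.        , 374.16962747, 192.81334894],
       [  0.        ,   0.        ,   1.        ]]), array([[ 0.00443191, -0.99998716, -0.00245748],
       [-0.99752009, -0.00424833, -0.07025393],
       [ 0.07024259,  0.00276274, -0.99752611]]), array([-0.00432407,  0.52446709,  1.15784276])) (array([[415.53587106,   0.        , 262.95338964],
       [  0.        , 415.53587106, 199.57755558],
       [  0.        ,   0.        ,   1.        ]]), array([[-0.89353112, -0.44867429,  0.0171324 ],
       [-0.3248236 ,  0.61959863, -0.71455383],
       [ 0.30998672, -0.64404109, -0.69937065]]), array([0.47576778, 0.23189125, 1.44247441])) 0.025
```

View pics/top0.png

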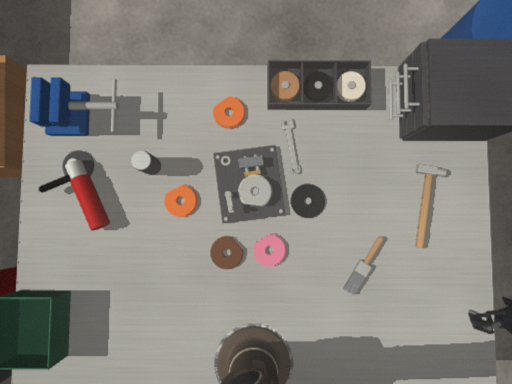

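View pics/side0.png

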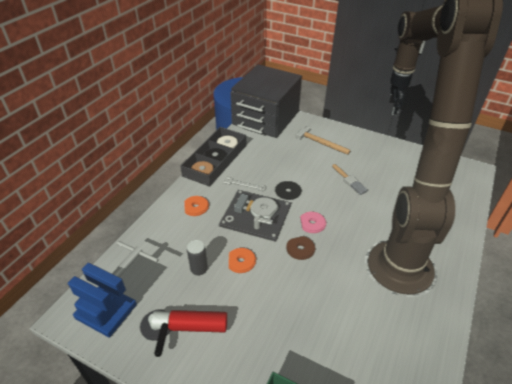

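Candidates in the top view: the bright disc on the jig (255,191); orange (229,112) and (181,201); brown (227,253); pink (269,250); tray discs (285,86), (318,86) and (351,86); black grinding disc (308,201). By the description I choose the bright one on the jig's platen, next to the brass bar (252,172). I'll check it in a close crop.

```bash
python3 - <<'E'
from h import *
d=np.load('c0.npz')
c=cv2.resize(d['ti'][138:230,208:298],None,fx=6,fy=6,interpolation=cv2.INTER_CUBIC);save('crop0.png',c)
E
```

```text
(no output)
```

View pics/crop0.png

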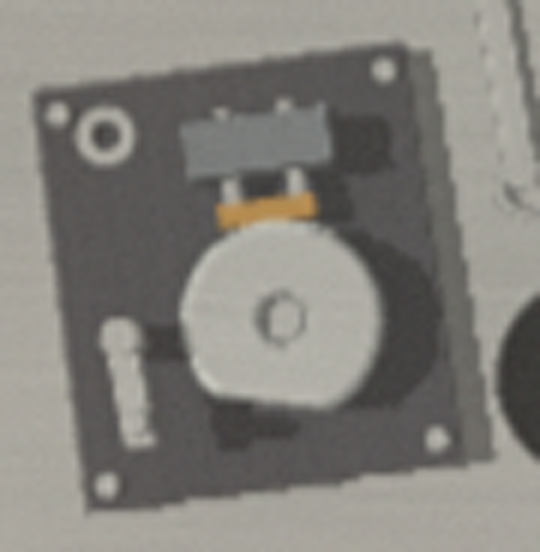

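The crop shows the bright steel disc with its pin at (282,318). Its flat faces the robot, at about (270,402). The brass bar is at (267,210), the dog's pivot at (120,335) with its arm down to (138,440), and the base's screws are at (57,113), (384,69), (438,438) and (106,486). The choice is confirmed.

```bash
python3 - <<'E'
from h import *
d=np.load('c0.npz');K,R,t=d['tK'],d['tR'],d['tt']
f=lambda p,z:cast((p[0]+.5)/6-.5+208,(p[1]+.5)/6-.5+138,K,R,t,z)
scr=[f(p,.018)for p in[(57,113),(384,69),(438,438),(106,486)]]
cor=[f(p,.016)for p in[(35,92),(403,42),(464,460),(87,512)]]
for S in(scr,cor):
    S=np.array(S)[:,:2];c=S.mean(0)
    ex=(S[0]-S[3])+(S[1]-S[2]); ey=(S[0]-S[1])+(S[3]-S[2])
    ax=np.arctan2(ex[1],ex[0]);ay=np.arctan2(-ey[0],ey[1]);ya=(ax+ay)/2
    u=np.array([np.cos(ya),np.sin(ya)]);v=np.array([-u[1],u[0]])
    o=c-u*.0275-v*.015
    print('sides',np.linalg.norm(ex)/2,np.linalg.norm(ey)/2,'yaw',np.degrees([ax,ay]),'origin',o)
# disc mask
im=d['ti'][138:230,208:298];big=cv2.resize(im,None,fx=6,fy=6,interpolation=cv2.INTER_CUBIC)
m=(big.min(2)>135).astype(np.uint8)
n,l,st,ce=cv2.connectedComponentsWithStats(m)
k=l[350,220];M=(l==k).astype(np.uint8);print(st[k],k)
cn=max(cv2.findContours(M,0,1)[0],key=cv2.contourArea)[:,0]
P=np.array([f(p,.045)[:2] for p in cn])
c=P.mean(0)
for i in range(5):
    r=np.linalg.norm(P-c,axis=1);s=P[r>np.median(r)-.003]
    A=np.c_[2*s,np.ones(len(s))];x=np.linalg.lstsq(A,(s**2).sum(1),rcond=None)[0];c=x[:2];rad=np.sqrt(x[2]+c@c)
print('disc c',c,'r',rad,'pin',f((282,318),.041),'pivot',f((120,330),.062))
a=np.degrees(np.arctan2(*(P-c).T[::-1]));r=np.linalg.norm(P-c,axis=1)
for q in range(-180,180,10):
    w=(a>=q)&(a<q+10); print(q,round(r[w].mean()*1e3,1) if w.any() else None,end='; ')
print('\nbar',f((267,210),.036))
E
```

```text
sides 0.19752570355458718 0.17467583892480598 yaw [8.19003467 8.21897262] origin [ 0.52881888 -0.00145161]
sides 0.22334375365135825 0.19773136993362814 yaw [7.96521672 8.0693591 ] origin [ 0.52911024 -0.00184872]
[  180   220   198   186 28220] 10
disc c [ 5.29378001e-01 -3.10597582e-04] r 0.049914587442934734 pin [ 0.52978619 -0.00165771  0.041     ] pivot [0.52176183 0.07999588 0.062     ]
-180 43.3; -170 45.6; -160 48.8; -150 50.7; -140 50.9; -130 50.4; -120 50.2; -110 50.2; -100 49.8; -90 49.7; -80 49.8; -70 49.3; -60 49.3; -50 49.1; -40 49.2; -30 50.1; -20 50.4; -10 50.0; 0 50.5; 10 50.3; 20 49.9; 30 49.7; 40 50.3; 50 50.3; 60 50.1; 70 50.1; 80 50.6; 90 48.8; 100 47.8; 110 49.4; 120 51.3; 130 51.3; 140 47.8; 150 44.2; 160 42.8; 170 42.7; 
bar [0.58625094 0.00637959 0.036     ]
```

```bash
cat >> h.py <<'E'
from scipy.spatial.transform import Rotation as Ro
C=np.array([.5292,-.0015]);JY=np.radians(8.1)
def plan(x,y,z,yaw,n,R0=None,p0=None):
    s=env.get_state(); p=s['eef_pos'];Rc=Ro.from_euler('xyz',s['ee_rot'])
    Rt=Ro.from_euler('xyz',[np.pi,0,yaw]); tot=(Rc.inv()*Rt).as_rotvec(); d=(np.array([x,y,z])-p)/n
    print('rot/row',np.round(tot/n,4),'world d/row',np.round(d,4))
    for i in range(n):
        print(i,np.round((Rc*Ro.from_rotvec(tot*i/n)).inv().apply(d),4))
E
python3 - <<'E'
from h import *
plan(.519,.0267,.12,np.radians(110),20)
E
```

```text
rot/row [-0.0001 -0.0001 -0.0771] world d/row [ 0.0144  0.0304 -0.0068]
0 [ 0.0246 -0.0229  0.0068]
1 [ 0.0263 -0.0209  0.0068]
2 [ 0.0278 -0.0188  0.0068]
3 [ 0.0292 -0.0166  0.0068]
4 [ 0.0304 -0.0143  0.0068]
5 [ 0.0314 -0.012   0.0068]
6 [ 0.0322 -0.0095  0.0068]
7 [ 0.0329 -0.007   0.0068]
8 [ 0.0333 -0.0044  0.0068]
9 [ 0.0336 -0.0019  0.0068]
10 [0.0336 0.0007 0.0068]
11 [0.0335 0.0033 0.0068]
12 [0.0331 0.0059 0.0068]
13 [0.0325 0.0084 0.0068]
14 [0.0318 0.0109 0.0068]
15 [0.0309 0.0133 0.0068]
16 [0.0297 0.0157 0.0068]
17 [0.0285 0.0179 0.0068]
18 [0.027  0.02   0.0068]
19 [0.0254 0.0221 0.0068]
```

{"op": "send_rows", "data": {
  "increments": [
    {"tx": 0.0246,"ty": -0.0229,"tz": 0.0068,"rz": -0.077,"grip": 0},
    {"tx": 0.0263,"ty": -0.0209,"tz": 0.0068,"rz": -0.077,"grip": 0},
    {"tx": 0.0278,"ty": -0.0188,"tz": 0.0068,"rz": -0.077,"grip": 0},
    {"tx": 0.0292,"ty": -0.0166,"tz": 0.0068,"rz": -0.077,"grip": 0},
    {"tx": 0.0304,"ty": -0.0143,"tz": 0.0068,"rz": -0.077,"grip": 0}
  ],
  "force": 30
}}

```text
invalid input at $.increments[0]: expected keys tx, ty, tz, rx, ry, rz, grip
```

{"op": "send_rows", "data": {
  "increments": [
    {"tx": 0.0314,"ty": -0.012,"tz": 0.0068,"rz": -0.077,"grip": 0},
    {"tx": 0.0322,"ty": -0.0095,"tz": 0.0068,"rz": -0.077,"grip": 0},
    {"tx": 0.0329,"ty": -0.007,"tz": 0.0068,"rz": -0.077,"grip": 0},
    {"tx": 0.0333,"ty": -0.0044,"tz": 0.0068,"rz": -0.077,"grip": 0},
    {"tx": 0.0336,"ty": -0.0019,"tz": 0.0068,"rz": -0.077,"grip": 0}
  ]
}}

```text
invalid input at $.increments[0]: expected keys tx, ty, tz, rx, ry, rz, grip
```

{"op": "send_rows", "data": {
  "increments": [
    {"tx": 0.0336,"ty": 0.0007,"tz": 0.0068,"rz": -0.077,"grip": 0},
    {"tx": 0.0335,"ty": 0.0033,"tz": 0.0068,"rz": -0.077,"grip": 0},
    {"tx": 0.0331,"ty": 0.0059,"tz": 0.0068,"rz": -0.077,"grip": 0},
    {"tx": 0.0325,"ty": 0.0084,"tz": 0.0068,"rz": -0.077,"grip": 0},
    {"tx": 0.0318,"ty": 0.0109,"tz": 0.0068,"rz": -0.077,"grip": 0}
  ]
}}

```text
invalid input at $.increments[0]: expected keys tx, ty, tz, rx, ry, rz, grip
```

```bash
python3 - <<'E'
from h import *
s=env.get_state();print(s['joint_pos'],s['eef_pos'],s['ee_rot'],s['finger_gap'])
plan(.519,.0267,.12,np.radians(110),5)
i,K,R,t=snap('wrist');save('w1.png',i);np.savez('w1.npz',i=i,K=K,R=R,t=t)
E
```

```text
[ 1.12483725  0.41181304 -0.01271003  1.59697709  0.00561606  1.13432603
 -0.08217662] [ 0.23032702 -0.58055254  0.2555346 ] [-3.14010975e+00  1.20792454e-04  3.77811819e-01] 0.0853835332066313
rot/row [-3.000e-04 -2.000e-04 -3.084e-01] world d/row [ 0.0577  0.1215 -0.0271]
0 [ 0.0985 -0.0915  0.0272]
1 [ 0.1216 -0.0573  0.0272]
2 [ 0.1333 -0.0177  0.0272]
3 [0.1324 0.0236 0.0271]
4 [0.119  0.0626 0.0271]
```

View pics/w1.png

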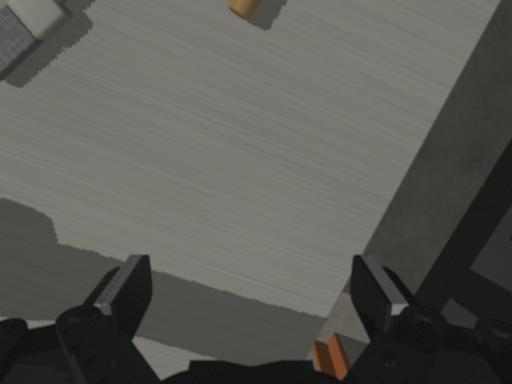

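The moves were refused because every key is needed, so the wrist picture only shows bare table at the start pose. I'll resend with all the keys.

{"op": "send_rows", "data": {
  "increments": [
    {"tx": 0.0246,"ty": -0.0229,"tz": 0.0068,"rx": 0,"ry": 0,"rz": -0.077,"grip": 0},
    {"tx": 0.0263,"ty": -0.0209,"tz": 0.0068,"rx": 0,"ry": 0,"rz": -0.077,"grip": 0},
    {"tx": 0.0278,"ty": -0.0188,"tz": 0.0068,"rx": 0,"ry": 0,"rz": -0.077,"grip": 0},
    {"tx": 0.0292,"ty": -0.0166,"tz": 0.0068,"rx": 0,"ry": 0,"rz": -0.077,"grip": 0},
    {"tx": 0.0304,"ty": -0.0143,"tz": 0.0068,"rx": 0,"ry": 0,"rz": -0.077,"grip": 0}
  ],
  "force": 30
}}

```text
clock: 0.57
eef_pos: [0.303, -0.4277, 0.2218]
ee_rot: [-3.141, 0.0, 0.766]
force: [0.6, -1.1, 0.1]
finger_gap: 0.0255
grasp_force: 0.0
```

{"op": "send_rows", "data": {
  "increments": [
    {"tx": 0.0314,"ty": -0.012,"tz": 0.0068,"rx": 0,"ry": 0,"rz": -0.077,"grip": 0},
    {"tx": 0.0322,"ty": -0.0095,"tz": 0.0068,"rx": 0,"ry": 0,"rz": -0.077,"grip": 0},
    {"tx": 0.0329,"ty": -0.007,"tz": 0.0068,"rx": 0,"ry": 0,"rz": -0.077,"grip": 0},
    {"tx": 0.0333,"ty": -0.0044,"tz": 0.0068,"rx": 0,"ry": 0,"rz": -0.077,"grip": 0},
    {"tx": 0.0336,"ty": -0.0019,"tz": 0.0068,"rx": 0,"ry": 0,"rz": -0.077,"grip": 0}
  ]
}}

```text
clock: 0.98
eef_pos: [0.3752, -0.276, 0.188]
ee_rot: [3.141, 0.0, 1.151]
force: [0.3, 0.4, -0.6]
finger_gap: 0.0002
grasp_force: 0.0
```

{"op": "send_rows", "data": {
  "increments": [
    {"tx": 0.0336,"ty": 0.0007,"tz": 0.0068,"rx": 0,"ry": 0,"rz": -0.077,"grip": 0},
    {"tx": 0.0335,"ty": 0.0033,"tz": 0.0068,"rx": 0,"ry": 0,"rz": -0.077,"grip": 0},
    {"tx": 0.0331,"ty": 0.0059,"tz": 0.0068,"rx": 0,"ry": 0,"rz": -0.077,"grip": 0},
    {"tx": 0.0325,"ty": 0.0084,"tz": 0.0068,"rx": 0,"ry": 0,"rz": -0.077,"grip": 0},
    {"tx": 0.0318,"ty": 0.0109,"tz": 0.0068,"rx": 0,"ry": 0,"rz": -0.077,"grip": 0}
  ]
}}

```text
clock: 1.4
eef_pos: [0.4476, -0.1244, 0.1541]
ee_rot: [3.141, 0.0, 1.536]
force: [0.9, -0.6, -0.4]
finger_gap: 0.0002
grasp_force: 0.0
```

```bash
python3 - <<'E'
from h import *
s=env.get_state();print(s['joint_pos'],s['eef_pos'],s['ee_rot'],s['finger_gap'],s['force'])
plan(.519,.0267,.12,np.radians(110),5)
i,K,R,t=snap('wrist');save('w1.png',i);np.savez('w1.npz',i=i,K=K,R=R,t=t)
E
```

```text
[ 0.56075859  0.30626921 -0.46506416  2.06100672  0.18729948  0.81372658
 -0.049381  ] [ 0.44761433 -0.12435423  0.15405565] [3.14138399e+00 1.44290444e-04 1.53629766e+00] 0.00019367240935851427 [ 0.90906485 -0.59937845 -0.44907613]
rot/row [ 0.      0.     -0.0767] world d/row [ 0.0143  0.0302 -0.0068]
0 [0.0307 0.0132 0.0068]
1 [0.0296 0.0155 0.0068]
2 [0.0283 0.0178 0.0068]
3 [0.0269 0.0199 0.0068]
4 [0.0253 0.0219 0.0068]
```

View pics/w1.png

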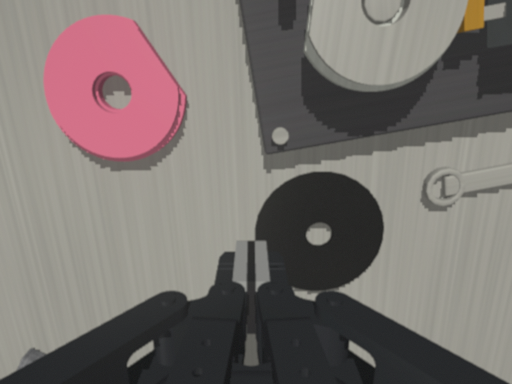

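The view shows the pin at about (385,8) on the steel plate, the pink look-alike at (118,90), and the grinding disc at (320,232). The closed fingers are at the bottom centre.

{"op": "send_rows", "data": {
  "increments": [
    {"tx": 0.0307,"ty": 0.0132,"tz": 0.0068,"rx": 0,"ry": 0,"rz": -0.077,"grip": 0},
    {"tx": 0.0296,"ty": 0.0155,"tz": 0.0068,"rx": 0,"ry": 0,"rz": -0.077,"grip": 0},
    {"tx": 0.0283,"ty": 0.0178,"tz": 0.0068,"rx": 0,"ry": 0,"rz": -0.077,"grip": 0},
    {"tx": 0.0269,"ty": 0.0199,"tz": 0.0068,"rx": 0,"ry": 0,"rz": -0.077,"grip": 0},
    {"tx": 0.0253,"ty": 0.0219,"tz": 0.0068,"rx": 0,"ry": 0,"rz": -0.077,"grip": 0}
  ]
}}

```text
clock: 1.87
eef_pos: [0.5195, 0.0263, 0.1199]
ee_rot: [-3.141, 0.0, 1.921]
force: [0.9, -0.9, 0.2]
finger_gap: -0.0003
grasp_force: 0.0
```

```bash
python3 - <<'E'
from h import *
d=np.load('w1.npz');print(cast(385,8,d['K'],d['R'],d['t'],.041))
s=env.get_state();print(s['eef_pos'],s['ee_rot'],s['force'])
i,K,R,t=snap('wrist')
p=proj([*C,.041],K,R,t);print('centre px pred',p)
i=i.copy();cv2.circle(i,tuple(int(v) for v in p),4,(255,0,0),1)
save('w2.png',i);np.savez('w2.npz',i=i,K=K,R=R,t=t)
plan(.519,.0267,.08,np.radians(110),3)
E
```

```text
[ 0.53345176 -0.00459794  0.041     ]
[0.51951692 0.02629718 0.11988952] [-3.14147813e+00  1.44111610e-04  1.92071384e+00] [ 0.85672952 -0.85535113  0.15537978]
centre px pred [249.76858692 259.56561288]
rot/row [ 0.0012 -0.0014  0.0042] world d/row [-0.0009 -0.0023 -0.0132]
0 [-0.0019 -0.0017  0.0131]
1 [-0.0019 -0.0016  0.0131]
2 [-0.0019 -0.0016  0.0131]
```

View pics/w2.png

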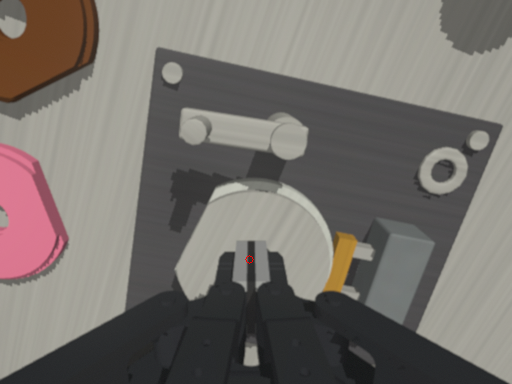

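The plate's flat faces left, from about (215,190) to (178,268). The dog's pin is at (194,130), its pivot at (288,135), and the base screws are at (173,72) and (479,140). I'll cross-check the jig's centre from the screws.

```bash
python3 - <<'E'
from h import *
d=np.load('w2.npz');K,R,t=d['K'],d['R'],d['t']
a=cast(173,72,K,R,t,.018)[:2];b=cast(479,140,K,R,t,.018)[:2]
u=(b-a)/np.linalg.norm(b-a);v=np.array([-u[1],u[0]])
print(np.linalg.norm(b-a),np.degrees(np.arctan2(u[1],u[0])),'O',(a+b)/2-u*.0275-v*(.015+.0874))
P=cast(194,130,K,R,t,.084);O=C;uu=np.array([np.cos(JY),np.sin(JY)]);vv=np.array([-uu[1],uu[0]])
print('pin',P,'jig',(P[:2]-O)@uu,(P[:2]-O)@vv)
f=[cast(*q,K,R,t,.046)[:2] for q in[(215,190),(178,268)]];w=f[1]-f[0]
print('flat normal',np.degrees(np.arctan2(w[1],w[0]))-90)
print(env.get_state()['eef_pos'],env.get_state()['force'])
plan(.519,.0267,.08,np.radians(110),5)
E
```

```text
0.1988206090447951 8.077244987049177 O [ 0.53152238 -0.00096699]
pin [0.47592251 0.07212958 0.084     ] jig -0.042371478118032935 0.08040188539588897
flat normal -185.84085743125888
[0.52156402 0.03367417 0.11945934] [3.22789242 6.81502132 0.23731002]
rot/row [ 0.0007 -0.0008  0.0025] world d/row [-0.0005 -0.0014 -0.0079]
0 [-0.0012 -0.001   0.0079]
1 [-0.0012 -0.001   0.0079]
2 [-0.0011 -0.001   0.0079]
3 [-0.0011 -0.001   0.0079]
4 [-0.0011 -0.001   0.0079]
```

{"op": "send_rows", "data": {
  "increments": [
    {"tx": -0.0011,"ty": -0.0008,"tz": 0.008,"rx": 0,"ry": 0,"rz": 0,"grip": 0},
    {"tx": -0.0011,"ty": -0.0008,"tz": 0.008,"rx": 0,"ry": 0,"rz": 0,"grip": 0},
    {"tx": -0.0011,"ty": -0.0008,"tz": 0.008,"rx": 0,"ry": 0,"rz": 0.004,"grip": 0},
    {"tx": -0.0011,"ty": -0.0008,"tz": 0.008,"rx": 0,"ry": 0,"rz": 0.004,"grip": 0},
    {"tx": -0.0011,"ty": -0.0008,"tz": 0.0065,"rx": 0,"ry": 0,"rz": 0.004,"grip": 0}
  ]
}}

```text
clock: 2.33
eef_pos: [0.5165, 0.017, 0.0807]
ee_rot: [-3.14, 0.0, 1.903]
force: [0.5, -0.0, 0.2]
finger_gap: 0.0001
grasp_force: 0.0
```

{"op": "send_rows", "data": {
  "increments": [
    {"tx": 0,"ty": 0,"tz": 0,"rx": 0,"ry": 0,"rz": 0,"grip": 0},
    {"tx": 0,"ty": 0,"tz": 0,"rx": 0,"ry": 0,"rz": 0,"grip": 0},
    {"tx": 0,"ty": 0,"tz": 0,"rx": 0,"ry": 0,"rz": 0,"grip": 0},
    {"tx": 0,"ty": 0,"tz": 0.0006,"rx": 0,"ry": 0,"rz": 0,"grip": 0},
    {"tx": 0,"ty": 0,"tz": 0.0006,"rx": 0,"ry": 0,"rz": 0,"grip": 0}
  ]
}}

```text
clock: 2.75
eef_pos: [0.5175, 0.0187, 0.081]
ee_rot: [3.141, 0.0, 1.906]
force: [0.6, 0.3, 0.7]
finger_gap: 0.0002
grasp_force: 0.0
```

{"op": "send_rows", "data": {
  "increments": [
    {"tx": 0.0035,"ty": 0.0024,"tz": 0.001,"rx": 0,"ry": 0,"rz": 0,"grip": 0},
    {"tx": 0.0035,"ty": 0.0024,"tz": 0.001,"rx": 0,"ry": 0,"rz": 0,"grip": 0},
    {"tx": 0,"ty": 0,"tz": 0.001,"rx": 0,"ry": 0,"rz": 0,"grip": 0},
    {"tx": 0,"ty": 0,"tz": 0.001,"rx": 0,"ry": 0,"rz": 0,"grip": 0},
    {"tx": 0,"ty": 0,"tz": 0.0005,"rx": 0,"ry": 0,"rz": 0,"grip": 0}
  ]
}}

```text
clock: 3.17
eef_pos: [0.5193, 0.027, 0.0759]
ee_rot: [-3.141, 0.0, 1.906]
force: [0.6, -0.2, -0.2]
finger_gap: -0.0002
grasp_force: 0.0
```

{"op": "send_rows", "data": {
  "increments": [
    {"tx": 0,"ty": 0,"tz": 0,"rx": 0,"ry": 0,"rz": 0,"grip": 0},
    {"tx": 0,"ty": 0,"tz": 0.0005,"rx": 0,"ry": 0,"rz": 0,"grip": 0}
  ]
}}

```text
clock: 3.33
eef_pos: [0.5194, 0.0267, 0.0756]
ee_rot: [-3.142, 0.0, 1.906]
force: [-0.2, 0.1, -1.2]
finger_gap: 0.0
grasp_force: 0.0
```

{"op": "send_rows", "data": {
  "increments": [
    {"tx": 0,"ty": 0,"tz": 0.0005,"rx": 0,"ry": 0,"rz": 0,"grip": 0}
  ]
}}

```text
clock: 3.42
eef_pos: [0.5194, 0.0267, 0.0751]
ee_rot: [3.142, 0.0, 1.906]
force: [0.2, 1.1, 0.0]
finger_gap: -0.0003
grasp_force: 0.0
```

{"op": "send_rows", "data": {
  "increments": [
    {"tx": 0,"ty": 0,"tz": 0.0005,"rx": 0,"ry": 0,"rz": 0,"grip": 0},
    {"tx": 0,"ty": 0,"tz": 0.0005,"rx": 0,"ry": 0,"rz": 0,"grip": 0}
  ]
}}

```text
clock: 3.58
eef_pos: [0.5194, 0.0267, 0.074]
ee_rot: [3.142, 0.0, 1.906]
force: [0.1, -0.0, 0.8]
finger_gap: -0.0004
grasp_force: 0.0
```

{"op": "send_rows", "data": {
  "increments": [
    {"tx": 0,"ty": 0,"tz": 0.0005,"rx": 0,"ry": 0,"rz": 0,"grip": 0}
  ]
}}

```text
clock: 3.67
eef_pos: [0.5194, 0.0268, 0.0736]
ee_rot: [3.142, 0.0, 1.906]
force: [0.1, -0.2, 0.1]
finger_gap: 0.0
grasp_force: 0.0
```

{"op": "send_rows", "data": {
  "increments": [
    {"tx": 0,"ty": 0,"tz": 0.0005,"rx": 0,"ry": 0,"rz": 0,"grip": 0},
    {"tx": 0,"ty": 0,"tz": 0.0005,"rx": 0,"ry": 0,"rz": 0,"grip": 0}
  ]
}}

```text
clock: 3.83
eef_pos: [0.5194, 0.0268, 0.0725]
ee_rot: [3.142, 0.0, 1.906]
force: [-0.5, -0.6, 0.5]
finger_gap: -0.0
grasp_force: 0.0
```

{"op": "send_rows", "data": {
  "increments": [
    {"tx": 0,"ty": 0,"tz": 0.0005,"rx": 0,"ry": 0,"rz": 0,"grip": 0},
    {"tx": 0,"ty": 0,"tz": 0.0005,"rx": 0,"ry": 0,"rz": 0,"grip": 0}
  ]
}}

```text
clock: 4.0
eef_pos: [0.5195, 0.0269, 0.0722]
ee_rot: [3.141, 0.0, 1.906]
force: [-3.8, -0.5, 13.5]
finger_gap: -0.0002
grasp_force: 7.0
```

{"op": "send_rows", "data": {
  "increments": [
    {"tx": 0,"ty": 0,"tz": -0.0003,"rx": 0,"ry": 0,"rz": 0,"grip": 0}
  ]
}}

```text
clock: 4.08
eef_pos: [0.5195, 0.0269, 0.0724]
ee_rot: [3.141, 0.0, 1.906]
force: [-1.5, -0.6, 3.1]
finger_gap: 0.0001
grasp_force: 1.6
```

```bash
python3 - <<'E'
import numpy as np
for deg in (3,5,6):
    th=np.radians(deg);c=2*.03*np.sin(th/2)
    print(deg,'rz',th,'tx',-c*np.sin(th/2),'ty',c*np.cos(th/2))
E
```

```text
3 rz 0.05235987755982989 tx -4.1113957362783787e-05 ty 0.001570078687288315
5 rz 0.08726646259971647 tx -0.00011415905724763402 ty 0.002614672282429745
6 rz 0.10471975511965978 tx -0.0001643431389517999 ty 0.003135853898029604
```

{"op": "send_rows", "data": {
  "increments": [
    {"tx": 0,"ty": 0,"tz": 0.00015,"rx": 0,"ry": 0,"rz": 0,"grip": 0},
    {"tx": 0,"ty": 0.0016,"tz": 0,"rx": 0,"ry": 0,"rz": 0.052,"grip": 0},
    {"tx": 0,"ty": 0.0016,"tz": 0,"rx": 0,"ry": 0,"rz": 0.052,"grip": 0}
  ]
}}

```text
clock: 4.33
eef_pos: [0.5223, 0.0279, 0.0724]
ee_rot: [-3.141, 0.0, 1.8]
force: [-3.0, 0.5, 8.4]
finger_gap: -0.0002
grasp_force: 4.2
```

{"op": "send_rows", "data": {
  "increments": [
    {"tx": -0.0001,"ty": 0.0021,"tz": 0,"rx": 0,"ry": 0,"rz": 0.07,"grip": 0},
    {"tx": -0.0001,"ty": 0.0021,"tz": 0,"rx": 0,"ry": 0,"rz": 0.07,"grip": 0},
    {"tx": -0.0001,"ty": 0.0021,"tz": 0,"rx": 0,"ry": 0,"rz": 0.07,"grip": 0}
  ]
}}

```text
clock: 4.58
eef_pos: [0.5285, 0.0291, 0.0723]
ee_rot: [-3.141, -0.0, 1.589]
force: [-4.0, 1.8, 8.0]
finger_gap: -0.0
grasp_force: 4.2
```

```bash
python3 - <<'E'
from h import *
i,K,R,t=snap('wrist');save('w3.png',i)
s=env.get_state();print(s['force'],s['eef_pos'])
E
```

```text
[-2.07118422  1.10342903  6.20192888] [0.52900302 0.02913763 0.07238693]
```

View pics/w3.png

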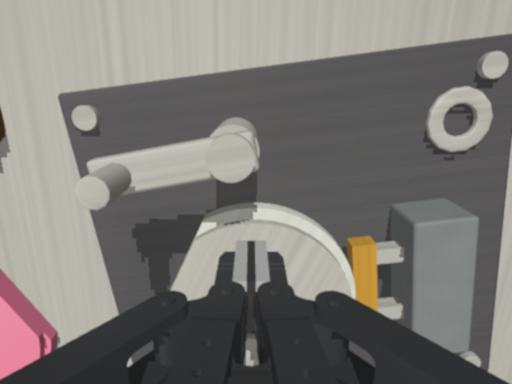

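The flat edge, from (205,225) to (172,285), keeps its angle to the fingers, so the shim is being carried. I'll keep going.

{"op": "send_rows", "data": {
  "increments": [
    {"tx": -0.0001,"ty": 0.0026,"tz": 3e-05,"rx": 0,"ry": 0,"rz": 0.087,"grip": 0},
    {"tx": -0.0001,"ty": 0.0026,"tz": 0,"rx": 0,"ry": 0,"rz": 0.087,"grip": 0},
    {"tx": -0.0001,"ty": 0.0026,"tz": 0,"rx": 0,"ry": 0,"rz": 0.087,"grip": 0},
    {"tx": -0.0001,"ty": 0.0026,"tz": 0,"rx": 0,"ry": 0,"rz": 0.087,"grip": 0}
  ]
}}

```text
clock: 4.97
eef_pos: [0.5389, 0.0282, 0.0724]
ee_rot: [-3.141, -0.001, 1.24]
force: [-3.2, 3.6, 8.3]
finger_gap: -0.0003
grasp_force: 3.9
```

{"op": "send_rows", "data": {
  "increments": [
    {"tx": -0.0002,"ty": 0.0026,"tz": 0,"rx": 0,"ry": 0,"rz": 0.087,"grip": 0},
    {"tx": -0.0002,"ty": 0.0026,"tz": 0,"rx": 0,"ry": 0,"rz": 0.087,"grip": 0},
    {"tx": -0.0002,"ty": 0.0026,"tz": 0,"rx": 0,"ry": 0,"rz": 0.087,"grip": 0},
    {"tx": -0.0001,"ty": 0.0026,"tz": 0,"rx": 0,"ry": 0,"rz": 0.087,"grip": 0},
    {"tx": -0.0001,"ty": 0.0026,"tz": 0,"rx": 0,"ry": 0,"rz": 0.087,"grip": 0}
  ]
}}

```text
clock: 5.38
eef_pos: [0.5501, 0.0213, 0.0724]
ee_rot: [-3.141, -0.001, 0.806]
force: [-3.0, 3.3, 7.5]
finger_gap: 0.0001
grasp_force: 3.6
```

{"op": "send_rows", "data": {
  "increments": [
    {"tx": -0.0001,"ty": 0.0026,"tz": 5e-05,"rx": 0,"ry": 0,"rz": 0.087,"grip": 0},
    {"tx": -0.0001,"ty": 0.0026,"tz": 2e-05,"rx": 0,"ry": 0,"rz": 0.087,"grip": 0},
    {"tx": -0.0001,"ty": 0.0026,"tz": 0,"rx": 0,"ry": 0,"rz": 0.087,"grip": 0},
    {"tx": -0.0001,"ty": 0.0026,"tz": 0,"rx": 0,"ry": 0,"rz": 0.087,"grip": 0},
    {"tx": -0.0001,"ty": 0.0026,"tz": 0,"rx": 0,"ry": 0,"rz": 0.087,"grip": 0}
  ]
}}

```text
clock: 5.8
eef_pos: [0.5577, 0.0108, 0.0724]
ee_rot: [-3.141, -0.002, 0.371]
force: [-1.1, 2.6, 6.7]
finger_gap: -0.0001
grasp_force: 3.2
```

```bash
python3 - <<'E'
from h import *
s=env.get_state();print(s['force'],s['eef_pos'],s['joint_pos'][6])
i,K,R,t=snap('top');np.savez('t2.npz',i=i,K=K,R=R,t=t)
j=snap('wrist')[0]
big=cv2.resize(i[160:222,222:292],None,fx=6,fy=6,interpolation=cv2.INTER_CUBIC)
save('m4.png',np.hstack([big,cv2.resize(j,(372*512//384*3//4,372))]))
E
```

```text
[-1.10164707  2.60181749  6.73088425] [0.55773344 0.01082138 0.07240908] -1.382534141289706
```

View pics/m4.png

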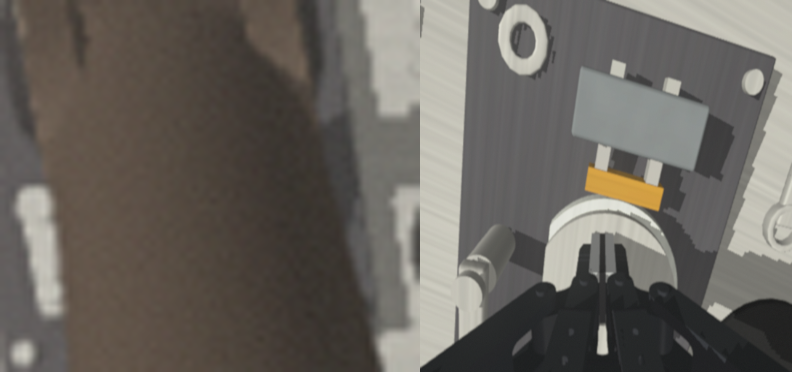

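Top view: the arm hides the disc. In the wrist view the flat runs nearly vertically at the left, from (549,225) to (543,285), so the shim has turned about 65° (some slip) and has about 100° to go. The bar at (623,188) is still out. I'll lift and swing back.

{"op": "send_rows", "data": {
  "increments": [
    {"tx": 0,"ty": 0,"tz": -0.003,"rx": 0,"ry": 0,"rz": 0,"grip": 0},
    {"tx": -0.0002,"ty": -0.0036,"tz": -0.002,"rx": 0,"ry": 0,"rz": -0.12,"grip": 0},
    {"tx": -0.0002,"ty": -0.0036,"tz": 0,"rx": 0,"ry": 0,"rz": -0.12,"grip": 0},
    {"tx": -0.0002,"ty": -0.0036,"tz": 0,"rx": 0,"ry": 0,"rz": -0.12,"grip": 0},
    {"tx": -0.0002,"ty": -0.0036,"tz": 0,"rx": 0,"ry": 0,"rz": -0.12,"grip": 0}
  ]
}}

```text
clock: 6.32
eef_pos: [0.5489, 0.0212, 0.0767]
ee_rot: [3.141, 0.0, 0.86]
force: [-0.6, -0.3, 0.1]
finger_gap: -0.0003
grasp_force: 0.0
```

{"op": "send_rows", "data": {
  "increments": [
    {"tx": -0.0002,"ty": -0.0036,"tz": 0,"rx": 0,"ry": 0,"rz": -0.12,"grip": 0},
    {"tx": -0.0002,"ty": -0.0036,"tz": 0,"rx": 0,"ry": 0,"rz": -0.12,"grip": 0},
    {"tx": -0.0002,"ty": -0.0036,"tz": 0,"rx": 0,"ry": 0,"rz": -0.12,"grip": 0},
    {"tx": -0.0002,"ty": -0.0036,"tz": 0,"rx": 0,"ry": 0,"rz": -0.12,"grip": 0},
    {"tx": -0.0002,"ty": -0.0036,"tz": 0,"rx": 0,"ry": 0,"rz": -0.12,"grip": 0}
  ]
}}

```text
clock: 6.73
eef_pos: [0.5326, 0.0284, 0.0767]
ee_rot: [-3.142, 0.0, 1.46]
force: [0.1, -0.1, -0.4]
finger_gap: -0.0
grasp_force: 0.0
```

{"op": "send_rows", "data": {
  "increments": [
    {"tx": -0.0002,"ty": -0.0036,"tz": 0,"rx": 0,"ry": 0,"rz": -0.12,"grip": 0},
    {"tx": -0.0002,"ty": -0.0036,"tz": 0,"rx": 0,"ry": 0,"rz": -0.12,"grip": 0},
    {"tx": -0.0002,"ty": -0.0036,"tz": 0,"rx": 0,"ry": 0,"rz": -0.12,"grip": 0},
    {"tx": -0.0002,"ty": -0.0036,"tz": 0,"rx": 0,"ry": 0,"rz": -0.12,"grip": 0},
    {"tx": -0.0002,"ty": -0.0036,"tz": 0,"rx": 0,"ry": 0,"rz": -0.12,"grip": 0}
  ]
}}

```text
clock: 7.15
eef_pos: [0.5151, 0.0251, 0.0767]
ee_rot: [-3.141, 0.0, 2.06]
force: [0.5, 0.3, 0.1]
finger_gap: -0.0
grasp_force: 0.0
```

{"op": "send_rows", "data": {
  "increments": [
    {"tx": -0.0002,"ty": -0.0036,"tz": 0,"rx": 0,"ry": 0,"rz": -0.12,"grip": 0},
    {"tx": 0,"ty": 0,"tz": 0.001,"rx": 0,"ry": 0,"rz": 0,"grip": 0},
    {"tx": 0,"ty": 0,"tz": 0.001,"rx": 0,"ry": 0,"rz": 0,"grip": 0},
    {"tx": 0,"ty": 0,"tz": 0.0005,"rx": 0,"ry": 0,"rz": 0,"grip": 0},
    {"tx": 0,"ty": 0,"tz": 0.0005,"rx": 0,"ry": 0,"rz": 0,"grip": 0}
  ]
}}

```text
clock: 7.57
eef_pos: [0.5124, 0.0234, 0.0736]
ee_rot: [3.142, 0.0, 2.171]
force: [-0.2, 0.1, 0.3]
finger_gap: -0.0002
grasp_force: 0.0
```

{"op": "send_rows", "data": {
  "increments": [
    {"tx": 0,"ty": 0,"tz": 0.0005,"rx": 0,"ry": 0,"rz": 0,"grip": 0},
    {"tx": 0,"ty": 0,"tz": 0.0005,"rx": 0,"ry": 0,"rz": 0,"grip": 0},
    {"tx": 0,"ty": 0,"tz": 0.0001,"rx": 0,"ry": 0,"rz": 0,"grip": 0}
  ]
}}

```text
clock: 7.82
eef_pos: [0.5123, 0.0236, 0.0725]
ee_rot: [3.142, 0.0, 2.174]
force: [0.3, 0.3, 0.7]
finger_gap: 0.0001
grasp_force: 0.2
```

Just touching. I'll trim to about 10 N.

{"op": "send_rows", "data": {
  "increments": [
    {"tx": 0,"ty": 0,"tz": 0.0002,"rx": 0,"ry": 0,"rz": 0,"grip": 0},
    {"tx": 0,"ty": 0,"tz": 0.0001,"rx": 0,"ry": 0,"rz": 0,"grip": 0}
  ]
}}

```text
clock: 7.98
eef_pos: [0.5123, 0.0236, 0.0724]
ee_rot: [3.141, 0.0, 2.174]
force: [-0.7, 0.6, 3.5]
finger_gap: 0.0002
grasp_force: 1.8
```

{"op": "send_rows", "data": {
  "increments": [
    {"tx": 0,"ty": 0,"tz": 0.00018,"rx": 0,"ry": 0,"rz": 0,"grip": 0},
    {"tx": -0.0001,"ty": 0.0021,"tz": 0,"rx": 0,"ry": 0,"rz": 0.07,"grip": 0},
    {"tx": -0.0001,"ty": 0.0021,"tz": 0,"rx": 0,"ry": 0,"rz": 0.07,"grip": 0}
  ]
}}

```text
clock: 8.23
eef_pos: [0.5154, 0.0252, 0.0723]
ee_rot: [-3.14, 0.0, 2.03]
force: [-3.5, -0.6, 7.9]
finger_gap: 0.0
grasp_force: 3.9
```

{"op": "send_rows", "data": {
  "increments": [
    {"tx": -0.0001,"ty": 0.0021,"tz": 7e-05,"rx": 0,"ry": 0,"rz": 0.07,"grip": 0},
    {"tx": -0.0001,"ty": 0.0021,"tz": 0,"rx": 0,"ry": 0,"rz": 0.07,"grip": 0},
    {"tx": -0.0001,"ty": 0.0021,"tz": 0,"rx": 0,"ry": 0,"rz": 0.07,"grip": 0},
    {"tx": -0.0001,"ty": 0.0021,"tz": 0,"rx": 0,"ry": 0,"rz": 0.07,"grip": 0}
  ]
}}

```text
clock: 8.57
eef_pos: [0.5233, 0.0285, 0.0724]
ee_rot: [-3.141, -0.0, 1.751]
force: [-4.1, 2.6, 7.7]
finger_gap: -0.0002
grasp_force: 3.9
```

{"op": "send_rows", "data": {
  "increments": [
    {"tx": -0.0001,"ty": 0.0021,"tz": 0.0001,"rx": 0,"ry": 0,"rz": 0.07,"grip": 0},
    {"tx": -0.0001,"ty": 0.0021,"tz": 0,"rx": 0,"ry": 0,"rz": 0.07,"grip": 0},
    {"tx": -0.0001,"ty": 0.0021,"tz": 0,"rx": 0,"ry": 0,"rz": 0.07,"grip": 0},
    {"tx": -0.0001,"ty": 0.0021,"tz": 0,"rx": 0,"ry": 0,"rz": 0.07,"grip": 0}
  ]
}}

```text
clock: 8.9
eef_pos: [0.5319, 0.0296, 0.0724]
ee_rot: [-3.141, -0.001, 1.471]
force: [-3.9, 3.4, 7.7]
finger_gap: -0.0002
grasp_force: 3.8
```

{"op": "send_rows", "data": {
  "increments": [
    {"tx": 0,"ty": 0.0021,"tz": 0.00012,"rx": 0,"ry": 0,"rz": 0.07,"grip": 0},
    {"tx": 0,"ty": 0.0021,"tz": 0,"rx": 0,"ry": 0,"rz": 0.07,"grip": 0},
    {"tx": 0,"ty": 0.0021,"tz": 0,"rx": 0,"ry": 0,"rz": 0.07,"grip": 0},
    {"tx": 0,"ty": 0.0021,"tz": 0,"rx": 0,"ry": 0,"rz": 0.07,"grip": 0}
  ]
}}

```text
clock: 9.23
eef_pos: [0.5404, 0.0283, 0.0724]
ee_rot: [-3.141, -0.001, 1.192]
force: [-2.8, 5.1, 7.3]
finger_gap: 0.0
grasp_force: 3.8
```

```bash
python3 - <<'E'
from h import *
j=snap('wrist')[0];save('w5.png',j)
s=env.get_state();print(s['force'],s['eef_pos'],s['ee_rot'])
E
```

```text
[-2.40056124  3.2421169   5.94654753] [0.54078319 0.02803551 0.07239132] [ 3.14157718e+00 -1.55469404e-03  1.18605422e+00]
```

View pics/w5.png

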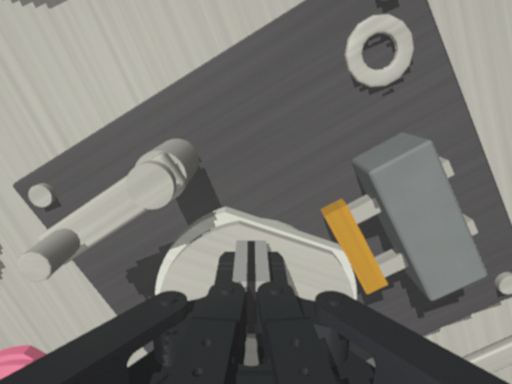

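The flat now runs from about (225,208) to (343,250), its normal some 18° to the right of the fingers. So it points to about world 50°, with about 42° to go; the shim was carried without slip.

{"op": "send_rows", "data": {
  "increments": [
    {"tx": -0.0002,"ty": 0.0021,"tz": 6e-05,"rx": 0,"ry": 0,"rz": 0.07,"grip": 0},
    {"tx": -0.0002,"ty": 0.0021,"tz": 0,"rx": 0,"ry": 0,"rz": 0.07,"grip": 0},
    {"tx": -0.0002,"ty": 0.0021,"tz": 0,"rx": 0,"ry": 0,"rz": 0.07,"grip": 0},
    {"tx": -0.0001,"ty": 0.0021,"tz": 0,"rx": 0,"ry": 0,"rz": 0.07,"grip": 0},
    {"tx": -0.0001,"ty": 0.0021,"tz": 0,"rx": 0,"ry": 0,"rz": 0.07,"grip": 0}
  ]
}}

```text
clock: 9.7
eef_pos: [0.5498, 0.022, 0.0724]
ee_rot: [3.141, -0.002, 0.841]
force: [0.7, 2.8, 5.1]
finger_gap: -0.0002
grasp_force: 2.7
```

```bash
cat > barm.py <<'E'
from h import *
i,K,R,t=snap('wrist')
h=cv2.cvtColor(i,cv2.COLOR_RGB2HSV);m=cv2.inRange(h,(12,130,130),(28,255,255))
n,l,st,ce=cv2.connectedComponentsWithStats(m)
c0=np.array([.530,-.0013]);u=np.array([np.cos(JY),np.sin(JY)]);v=np.array([-u[1],u[0]])
for k in range(1,n):
    if st[k,4]>150:
        q=np.array([cast(x,y,K,R,t,.036)[:2]-c0 for y,x in zip(*np.where(l==k))])*1e3
        print('area',st[k,4],'jig x pct',np.percentile(q@u,[2,50,98]),'y',np.percentile(q@v,[2,50,98]))
s=env.get_state();print(s['clock'],s['force'],s['eef_pos'],s['ee_rot'][2])
E
python3 barm.py
```

```text
area 2518 jig x pct [50.66563834 56.60293699 62.40051262] y [-24.30473133   2.23026338  26.47218417]
9.75 [0.85741776 0.92840951 4.15959367] [0.55025924 0.02149542 0.07242916] 0.8356871654060347
```

{"op": "send_rows", "data": {
  "increments": [
    {"tx": -0.0001,"ty": 0.0021,"tz": 0.00012,"rx": 0,"ry": 0,"rz": 0.07,"grip": 0},
    {"tx": -0.0001,"ty": 0.0021,"tz": 3e-05,"rx": 0,"ry": 0,"rz": 0.07,"grip": 0},
    {"tx": -0.0001,"ty": 0.0021,"tz": 0,"rx": 0,"ry": 0,"rz": 0.07,"grip": 0},
    {"tx": -0.0001,"ty": 0.0021,"tz": 0,"rx": 0,"ry": 0,"rz": 0.07,"grip": 0}
  ]
}}

```text
clock: 10.08
eef_pos: [0.556, 0.0145, 0.0724]
ee_rot: [3.14, -0.003, 0.561]
force: [1.3, 1.4, 4.9]
finger_gap: -0.0002
grasp_force: 2.4
```

```bash
python3 barm.py
```

```text
area 2446 jig x pct [43.42164082 49.33175372 55.08797532] y [-24.19607159   1.1385318   24.98425783]
10.1333 [1.11964053 1.6504797  5.44658476] [0.55607406 0.0143786  0.0724364 ] 0.5558688309905853
```

{"op": "send_rows", "data": {
  "increments": [
    {"tx": -0.0001,"ty": 0.0021,"tz": 8e-05,"rx": 0,"ry": 0,"rz": 0.07,"grip": 0},
    {"tx": -0.0001,"ty": 0.0016,"tz": 3e-05,"rx": 0,"ry": 0,"rz": 0.052,"grip": 0},
    {"tx": -0.0001,"ty": 0.0016,"tz": 0,"rx": 0,"ry": 0,"rz": 0.052,"grip": 0}
  ]
}}

```text
clock: 10.38
eef_pos: [0.5574, 0.011, 0.0724]
ee_rot: [-3.141, -0.002, 0.389]
force: [-1.4, 3.5, 9.2]
finger_gap: -0.0001
grasp_force: 4.5
```

```bash
python3 barm.py
```

```text
area 2458 jig x pct [43.43095842 49.35624007 55.13031131] y [-24.12371281   0.37725768  24.20301704]
10.4333 [-1.82857792  3.85848351  8.72241794] [0.55747832 0.01074766 0.07236577] 0.3854407506373805
```

The bar's face stopped moving (43.4 mm both times), so it's home. I'll lift and measure the bar again.

{"op": "send_rows", "data": {
  "increments": [
    {"tx": 0,"ty": 0,"tz": -0.001,"rx": 0,"ry": 0,"rz": 0,"grip": 0},
    {"tx": 0,"ty": 0,"tz": -0.012,"rx": 0,"ry": 0,"rz": 0,"grip": 0},
    {"tx": 0,"ty": 0,"tz": -0.015,"rx": 0,"ry": 0,"rz": 0,"grip": 0},
    {"tx": 0,"ty": 0,"tz": -0.015,"rx": 0,"ry": 0,"rz": 0,"grip": 0},
    {"tx": 0,"ty": 0,"tz": -0.01,"rx": 0,"ry": 0,"rz": 0,"grip": 0}
  ]
}}

```text
clock: 10.85
eef_pos: [0.5571, 0.0092, 0.1262]
ee_rot: [3.141, -0.001, 0.39]
force: [0.2, -0.1, 0.1]
finger_gap: 0.0
grasp_force: 0.0
```

{"op": "send_rows", "data": {
  "increments": [
    {"tx": 0,"ty": 0,"tz": 0,"rx": 0,"ry": 0,"rz": 0,"grip": 0},
    {"tx": 0,"ty": 0,"tz": 0,"rx": 0,"ry": 0,"rz": 0,"grip": 0}
  ]
}}

```text
clock: 11.02
eef_pos: [0.557, 0.0092, 0.125]
ee_rot: [3.141, -0.001, 0.39]
force: [-0.6, 1.0, -0.4]
finger_gap: 0.0
grasp_force: 0.0
```

```bash
python3 barm.py; python3 - <<'E'
from h import *
plan(.4754,.0723,.125,np.radians(9.8),5)
E
```

```text
area 1456 jig x pct [43.56954381 49.34733418 55.13281226] y [-24.10375399   0.33381448  24.11634895]
11.0667 [-0.00599666  0.40786313  0.92490716] [0.55647875 0.00929348 0.12423651] 0.38991109448943706
rot/row [0.     0.0001 0.0438] world d/row [-0.0162  0.0126  0.0002]
0 [-0.0102 -0.0178 -0.0002]
1 [-0.011  -0.0174 -0.0002]
2 [-0.0117 -0.0169 -0.0002]
3 [-0.0125 -0.0163 -0.0002]
4 [-0.0132 -0.0158 -0.0002]
```

{"op": "send_rows", "data": {
  "increments": [
    {"tx": -0.0102,"ty": -0.0178,"tz": 0,"rx": 0,"ry": 0,"rz": 0.044,"grip": 0.024},
    {"tx": -0.011,"ty": -0.0174,"tz": 0,"rx": 0,"ry": 0,"rz": 0.044,"grip": 0.024},
    {"tx": -0.0117,"ty": -0.0169,"tz": 0,"rx": 0,"ry": 0,"rz": 0.044,"grip": 0.024},
    {"tx": -0.0125,"ty": -0.0163,"tz": 0,"rx": 0,"ry": 0,"rz": 0.044,"grip": 0.024},
    {"tx": -0.0132,"ty": -0.0158,"tz": 0,"rx": 0,"ry": 0,"rz": 0.044,"grip": 0.024}
  ]
}}

```text
clock: 11.48
eef_pos: [0.4741, 0.0728, 0.1234]
ee_rot: [3.141, 0.002, 0.168]
force: [-0.3, 0.6, 0.7]
finger_gap: 0.024
grasp_force: 0.0
```

{"op": "send_rows", "data": {
  "increments": [
    {"tx": 0,"ty": 0,"tz": 0,"rx": 0,"ry": 0,"rz": 0,"grip": 0.024},
    {"tx": 0,"ty": 0,"tz": 0,"rx": 0,"ry": 0,"rz": 0,"grip": 0.024},
    {"tx": 0,"ty": 0,"tz": 0,"rx": 0,"ry": 0,"rz": 0,"grip": 0.024}
  ]
}}

```text
clock: 11.73
eef_pos: [0.4759, 0.0722, 0.1241]
ee_rot: [3.141, 0.0, 0.171]
force: [1.5, -0.9, -0.0]
finger_gap: 0.024
grasp_force: 0.0
```

```bash
python3 - <<'E'
from h import *
s=env.get_state();print(s['eef_pos'],s['ee_rot'],s['finger_gap'],s['force'])
i,K,R,t=snap('wrist');p=proj([.4754,.0723,.084],K,R,t);g=proj([.4754,.0723,.1],K,R,t)
print('pred pin px',p,g)
i=i.copy();cv2.circle(i,tuple(int(v) for v in p),4,(255,0,0),1);save('w6.png',i)
plan(.4754,.0723,.092,np.radians(9.8),5)
E
```

```text
[0.47590086 0.07220688 0.12406657] [3.14119436e+00 3.51058441e-04 1.70700335e-01] 0.024015168999920417 [ 1.53783444 -0.91334982 -0.03126892]
pred pin px [251.08782529 244.60295551] [251.11599722 259.64623793]
rot/row [ 0.0001  0.     -0.0002] world d/row [-0.0002  0.0001 -0.0064]
0 [-0.0001 -0.0001  0.0064]
1 [-0.0001 -0.0001  0.0064]
2 [-0.0001 -0.0001  0.0064]
3 [-0.0001 -0.0001  0.0064]
4 [-0.0001 -0.0001  0.0064]
```

View pics/w6.png

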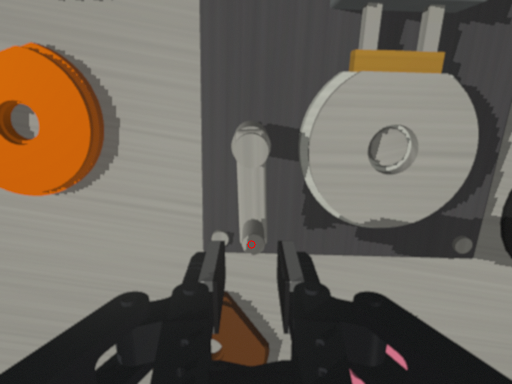

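The shim's flat lies flush on the bar at (397,72). The dog's pin top at (252,243) coincides with the prediction and is centred between the fingers. I'll descend and sweep.

{"op": "send_rows", "data": {
  "increments": [
    {"tx": 0,"ty": 0,"tz": 0.0065,"rx": 0,"ry": 0,"rz": 0,"grip": 0.024},
    {"tx": 0,"ty": 0,"tz": 0.0065,"rx": 0,"ry": 0,"rz": 0,"grip": 0.024},
    {"tx": 0,"ty": 0,"tz": 0.0065,"rx": 0,"ry": 0,"rz": 0,"grip": 0.024},
    {"tx": 0,"ty": 0,"tz": 0.0065,"rx": 0,"ry": 0,"rz": 0,"grip": 0.024},
    {"tx": 0,"ty": 0,"tz": 0.0065,"rx": 0,"ry": 0,"rz": 0,"grip": 0.024}
  ]
}}

```text
clock: 12.2
eef_pos: [0.4755, 0.0724, 0.0909]
ee_rot: [3.142, 0.001, 0.17]
force: [0.3, 0.7, 0.8]
finger_gap: 0.024
grasp_force: 0.0
```

{"op": "send_rows", "data": {
  "increments": [
    {"tx": 0,"ty": 0.002,"tz": 0,"rx": 0,"ry": 0,"rz": 0,"grip": 0.024},
    {"tx": 0,"ty": 0.003,"tz": 0,"rx": 0,"ry": 0,"rz": 0,"grip": 0.024},
    {"tx": 0.0002,"ty": 0.0045,"tz": 0,"rx": 0,"ry": 0,"rz": -0.1,"grip": 0.024},
    {"tx": 0.0002,"ty": 0.0045,"tz": 0,"rx": 0,"ry": 0,"rz": -0.1,"grip": 0.024}
  ]
}}

```text
clock: 12.53
eef_pos: [0.4791, 0.0592, 0.0921]
ee_rot: [-3.142, -0.001, 0.375]
force: [0.5, 2.0, 0.1]
finger_gap: 0.0241
grasp_force: 0.8
```

{"op": "send_rows", "data": {
  "increments": [
    {"tx": 0.0002,"ty": 0.0045,"tz": 0,"rx": 0,"ry": 0,"rz": -0.1,"grip": 0.024},
    {"tx": 0.0002,"ty": 0.0045,"tz": 0,"rx": 0,"ry": 0,"rz": -0.1,"grip": 0.024},
    {"tx": 0.0002,"ty": 0.0045,"tz": 0,"rx": 0,"ry": 0,"rz": -0.1,"grip": 0.024},
    {"tx": 0.0002,"ty": 0.0045,"tz": 0,"rx": 0,"ry": 0,"rz": -0.1,"grip": 0.024},
    {"tx": 0.0002,"ty": 0.0045,"tz": 0,"rx": 0,"ry": 0,"rz": -0.1,"grip": 0.024}
  ]
}}

```text
clock: 12.95
eef_pos: [0.4921, 0.0408, 0.0924]
ee_rot: [3.141, -0.001, 0.875]
force: [-0.3, 2.2, -0.0]
finger_gap: 0.0238
grasp_force: 0.8
```

{"op": "send_rows", "data": {
  "increments": [
    {"tx": 0.0002,"ty": 0.0045,"tz": 0,"rx": 0,"ry": 0,"rz": -0.1,"grip": 0.024},
    {"tx": 0.0002,"ty": 0.0045,"tz": 0,"rx": 0,"ry": 0,"rz": -0.1,"grip": 0.024},
    {"tx": 0.0002,"ty": 0.0045,"tz": 0,"rx": 0,"ry": 0,"rz": -0.1,"grip": 0.024}
  ]
}}

```text
clock: 13.2
eef_pos: [0.5033, 0.0336, 0.0923]
ee_rot: [3.141, -0.0, 1.175]
force: [-1.2, 1.5, -0.1]
finger_gap: 0.024
grasp_force: 0.8
```

{"op": "send_rows", "data": {
  "increments": [
    {"tx": 0.001,"ty": 0.0045,"tz": 0,"rx": 0,"ry": 0,"rz": -0.1,"grip": 0.024},
    {"tx": 0.001,"ty": 0.0045,"tz": 0,"rx": 0,"ry": 0,"rz": -0.1,"grip": 0.024},
    {"tx": 0.001,"ty": 0.0045,"tz": 0,"rx": 0,"ry": 0,"rz": -0.1,"grip": 0.024},
    {"tx": 0.0005,"ty": 0.0045,"tz": 0,"rx": 0,"ry": 0,"rz": -0.1,"grip": 0.024}
  ]
}}

```text
clock: 13.53
eef_pos: [0.521, 0.0315, 0.092]
ee_rot: [-3.14, 0.001, 1.574]
force: [-1.9, -0.5, 1.2]
finger_gap: 0.0242
grasp_force: 1.1
```

{"op": "send_rows", "data": {
  "increments": [
    {"tx": 0.0002,"ty": 0.003,"tz": 0,"rx": 0,"ry": 0,"rz": -0.06,"grip": 0.024},
    {"tx": 0,"ty": 0.001,"tz": 0,"rx": 0,"ry": 0,"rz": 0,"grip": 0.024}
  ]
}}

```text
clock: 13.7
eef_pos: [0.5254, 0.0318, 0.092]
ee_rot: [-3.141, 0.001, 1.632]
force: [-1.1, -2.3, 0.6]
finger_gap: 0.0237
grasp_force: 0.8
```

{"op": "send_rows", "data": {
  "increments": [
    {"tx": 0.0003,"ty": 0.0013,"tz": 0,"rx": 0,"ry": 0,"rz": -0.02,"grip": 0.024},
    {"tx": 0.0003,"ty": 0.0013,"tz": 0,"rx": 0,"ry": 0,"rz": -0.02,"grip": 0.024},
    {"tx": 0.0003,"ty": 0.0012,"tz": 0,"rx": 0,"ry": 0,"rz": -0.02,"grip": 0.024}
  ]
}}

```text
clock: 13.95
eef_pos: [0.5289, 0.0337, 0.092]
ee_rot: [-3.141, 0.001, 1.69]
force: [-1.2, -1.3, 1.0]
finger_gap: 0.0241
grasp_force: 0.9
```

{"op": "send_rows", "data": {
  "increments": [
    {"tx": 0,"ty": 0.0006,"tz": 0,"rx": 0,"ry": 0,"rz": 0,"grip": 0.024}
  ]
}}

```text
clock: 14.03
eef_pos: [0.5297, 0.0341, 0.092]
ee_rot: [-3.142, 0.0, 1.691]
force: [-1.7, -1.7, 0.5]
finger_gap: 0.0239
grasp_force: 0.8
```

{"op": "send_rows", "data": {
  "increments": [
    {"tx": 0,"ty": 0.0006,"tz": 0,"rx": 0,"ry": 0,"rz": 0,"grip": 0.024}
  ]
}}

```text
clock: 14.12
eef_pos: [0.5303, 0.0342, 0.0919]
ee_rot: [-3.142, 0.0, 1.689]
force: [-2.1, -0.6, -0.9]
finger_gap: 0.0238
grasp_force: 0.8
```

{"op": "send_rows", "data": {
  "increments": [
    {"tx": 0,"ty": 0.0006,"tz": 0,"rx": 0,"ry": 0,"rz": 0,"grip": 0.024},
    {"tx": 0,"ty": 0.0004,"tz": 0,"rx": 0,"ry": 0,"rz": 0,"grip": 0.024}
  ]
}}

```text
clock: 14.28
eef_pos: [0.5313, 0.0343, 0.0919]
ee_rot: [3.142, 0.0, 1.69]
force: [-1.9, -2.1, -0.1]
finger_gap: 0.0242
grasp_force: 0.8
```

{"op": "send_rows", "data": {
  "increments": [
    {"tx": 0,"ty": 0.0005,"tz": 0,"rx": 0,"ry": 0,"rz": 0,"grip": 0.024}
  ]
}}

```text
clock: 14.37
eef_pos: [0.5318, 0.0344, 0.092]
ee_rot: [3.142, 0.0, 1.69]
force: [-1.7, -0.8, 0.7]
finger_gap: 0.0239
grasp_force: 0.8
```

{"op": "send_rows", "data": {
  "increments": [
    {"tx": 0,"ty": 0.0005,"tz": 0,"rx": 0,"ry": 0,"rz": 0,"grip": 0.024},
    {"tx": 0,"ty": 0.0005,"tz": 0,"rx": 0,"ry": 0,"rz": 0,"grip": 0.024}
  ]
}}

```text
clock: 14.53
eef_pos: [0.5328, 0.0344, 0.092]
ee_rot: [-3.142, 0.0, 1.69]
force: [-3.2, -2.3, 1.3]
finger_gap: 0.0237
grasp_force: 1.6
```

{"op": "send_rows", "data": {
  "increments": [
    {"tx": 0,"ty": 0.0005,"tz": 0,"rx": 0,"ry": 0,"rz": 0,"grip": 0.024}
  ]
}}

```text
clock: 14.62
eef_pos: [0.5328, 0.0345, 0.0919]
ee_rot: [-3.141, 0.0, 1.69]
force: [-4.7, -1.5, 1.5]
finger_gap: 0.0237
grasp_force: 2.2
```

{"op": "send_rows", "data": {
  "increments": [
    {"tx": 0,"ty": 0.0005,"tz": 0,"rx": 0,"ry": 0,"rz": 0,"grip": 0.024},
    {"tx": 0,"ty": 0.0004,"tz": 0,"rx": 0,"ry": 0,"rz": 0,"grip": 0.024}
  ]
}}

```text
clock: 14.78
eef_pos: [0.533, 0.0345, 0.0918]
ee_rot: [-3.139, 0.0, 1.69]
force: [-6.9, -2.6, 5.4]
finger_gap: 0.0239
grasp_force: 3.6
```

{"op": "send_rows", "data": {
  "increments": [
    {"tx": 0,"ty": -0.0025,"tz": 0,"rx": 0,"ry": 0,"rz": 0,"grip": 0.024},
    {"tx": 0,"ty": -0.003,"tz": 0,"rx": 0,"ry": 0,"rz": 0,"grip": 0.024},
    {"tx": 0,"ty": 0,"tz": 0,"rx": 0,"ry": 0,"rz": 0,"grip": 0.024},
    {"tx": 0,"ty": 0,"tz": -0.01,"rx": 0,"ry": 0,"rz": 0,"grip": 0.024},
    {"tx": 0,"ty": 0,"tz": -0.02,"rx": 0,"ry": 0,"rz": 0,"grip": 0.024}
  ]
}}

```text
clock: 15.2
eef_pos: [0.5277, 0.034, 0.1211]
ee_rot: [-3.139, -0.001, 1.69]
force: [0.6, -0.1, -0.1]
finger_gap: 0.0237
grasp_force: 0.0
```

{"op": "send_rows", "data": {
  "increments": [
    {"tx": 0,"ty": 0,"tz": -0.03,"rx": 0,"ry": 0,"rz": 0,"grip": 0.024},
    {"tx": 0,"ty": 0,"tz": -0.03,"rx": 0,"ry": 0,"rz": 0,"grip": 0.024},
    {"tx": -0.02,"ty": 0,"tz": -0.02,"rx": 0,"ry": 0,"rz": 0,"grip": 0.024},
    {"tx": -0.02,"ty": 0,"tz": 0,"rx": 0,"ry": 0,"rz": 0,"grip": 0.024},
    {"tx": 0,"ty": 0,"tz": 0,"rx": 0,"ry": 0,"rz": 0,"grip": 0.024}
  ]
}}

```text
clock: 15.62
eef_pos: [0.5351, -0.0099, 0.2044]
ee_rot: [3.137, 0.003, 1.685]
force: [-0.5, -0.9, -0.3]
finger_gap: 0.0241
grasp_force: 0.0
```

```bash
python3 barm.py; python3 - <<'E'
from h import *
# numeric check of the dog: bright pixels on the pivot->end line, sampled in jig coords, z=.062
i,K,R,t=snap('wrist');g=cv2.cvtColor(i,cv2.COLOR_RGB2GRAY)
c0=np.array([.5313,-.0012]);u=np.array([np.cos(JY),np.sin(JY)]);v=np.array([-u[1],u[0]])
for y in(.072,.066,.06,.055):
    row=[]
    for x in range(-30,31,3):
        w=c0+u*x/1e3+v*y;p=proj([*w,.062],K,R,t);a,b=int(round(p[0])),int(round(p[1]))
        row.append(int(g[b,a]) if 0<=a<512 and 0<=b<384 else -1)
    print(y,row)
E
```

```text
area 1764 jig x pct [198.85799097 210.74287016 224.02710857] y [12.29130518 46.37684751 79.40231936]
area 653 jig x pct [45.7175814  50.34008834 54.92113057] y [-23.83342819   1.35640525  25.36447307]
15.6667 [-0.26533126  0.17491323  0.13960822] [ 0.53427164 -0.00794895  0.2033871 ] 1.686237513485557
0.072 [75, 76, 76, 76, 76, 76, 77, 63, 104, 102, 104, 102, 108, 77, 77, 77, 75, 76, 77, 76, 77]
0.066 [76, 77, 76, 78, 77, 77, 77, 56, 158, 154, 153, 157, 160, 80, 77, 77, 76, 77, 77, 76, 78]
0.06 [77, 76, 77, 77, 77, 78, 76, 55, 156, 157, 160, 156, 160, 86, 78, 79, 79, 78, 78, 78, 78]
0.055 [77, 79, 79, 79, 78, 79, 78, 57, 153, 158, 159, 157, 160, 94, 78, 79, 80, 80, 80, 80, 79]
```

```bash
python3 barm.py; python3 - <<'E'
from h import *
i,K,R,t=snap('wrist');g=cv2.cvtColor(i,cv2.COLOR_RGB2GRAY)
c0=np.array([.5313,-.0012]);u=np.array([np.cos(JY),np.sin(JY)]);v=np.array([-u[1],u[0]])
# plate edge (z .0475) and bar along jig x, for several y
for y in(-.02,-.01,0,.01,.02):
    row=[]
    for x in range(32,62,1):
        p=proj([*(c0+u*x/1e3+v*y),.04],K,R,t);row.append(tuple(int(q) for q in i[int(round(p[1])),int(round(p[0]))][[0,2]]))
    print(y,[x+32 for x,(r,b) in enumerate(row) if r-b>60],[r for r,b in row][:14])
E
```

```text
area 1552 jig x pct [198.52035292 209.48257421 221.89558941] y [13.1106678  46.29610862 78.65619697]
area 650 jig x pct [45.69034432 50.37159156 54.99986325] y [-23.70303427   1.69989983  24.94233535]
15.7667 [ 0.27835537 -0.14767224 -0.55602564] [ 0.53346226 -0.00537551  0.20234552] 1.6895539230970402
-0.02 [44, 45, 46, 47, 48, 49, 50, 51, 52, 53] [160, 159, 161, 162, 162, 161, 162, 161, 163, 164, 165, 165, 166, 167]
-0.01 [44, 45, 46, 47, 48, 49, 50, 51, 52] [159, 160, 164, 162, 161, 162, 163, 164, 164, 164, 165, 166, 165, 166]
0 [44, 45, 46, 47, 48, 49, 50, 51, 52, 53] [160, 160, 163, 163, 161, 162, 164, 164, 164, 164, 165, 166, 167, 169]
0.01 [44, 45, 46, 47, 48, 49, 50, 51, 52, 53] [160, 161, 162, 163, 161, 162, 163, 165, 166, 165, 164, 166, 167, 168]
0.02 [44, 45, 46, 47, 48, 49, 50, 51, 52] [159, 162, 164, 163, 163, 162, 163, 165, 164, 165, 165, 167, 167, 169]
```

The bar's far edge is unchanged (55.0 mm against 55.1 before). The plate meets the bar evenly along its length, and the dog stands square at its stop. I'll hand in.

```bash
python3 -c "
from plant import env
print(env.job_done())"
```

```text
the job is handed in; nothing more can be done
None
```

I handed the job in at about 16 s, with the shim's flat flush on the bar, the bar home, the hold-down arm at its stop and the robot clear; the highest press on the shim that I read was 13.5 N.

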